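# Weigh a packed pottery order on a hand scale

## Task

Take the orange spring hand scale by its grip out of its slanted rest, hook it under the bar of the wooden carrier of pots, and lift until the carrier hangs clear of the table and still for a second so that its weight can be read. Then, with the scale, set the carrier down gently in the middle of the round cork board, unhook it, and put the scale back in its rest as it was. Never touch the carrier with the gripper, and leave the other pottery and things on the table where they are.

Things in the scene. Friction and masses are not known exactly. Their poses are not given: they have to be found in the camera images.
- scale: Orange hand scale, 0.2 kg. Origin: centre of its black T grip, 26 (x) x 90 (y) x 26 mm (z). z points from hook to grip, x out of the white dial, y along the grip. Neck 16 x 26 mm below, then the housing, then a sprung hook. In the rest it leans 35 degrees from vertical, grip to the rest's -x (robot side), dial up. Grip it across its x thickness, fingers along the scale's -z.
- scale_foot (a point): Middle of the lower end of the scale's orange housing, 105 mm below the scale's origin; the housing is 30 (x) x 56 (y) x 70 mm (z, upwards from here). The hook's rod comes out here.
- scale_hook (a joint): How far the hook is drawn out of the housing along the scale's -z (m), 0 to 0.06; spring of 150 N/m (65 mm of stretch per kg), about 0.003 with nothing hung on it when upright.
- hook_seat (a point): Where a hung bar's centre rests in the hook: 159 mm below the scale's origin (spring slack), x -1 mm; moves with the hook. The hook is 8 mm round steel in the scale's x-z plane, a C open to +x. From here: bottom 13 mm lower, tip at x +21 mm (outside +25), its top 7 mm higher, back at x -25 mm. A bar passes over the tip with its centre 14 to 28 mm above this point.
- carrier: Open wooden carrier with two lidded pots fixed in it, 130 mm (x) by 116 mm (y), walls 45 mm high, pots up to 52 mm high; origin at the centre of its underside. Two posts at y +-54 mm, 115 mm high, carry the bar. It weighs 0.35 to 0.7 kg, which is not known beforehand.
- carrier_bar (a point): Middle of the carrier's round bar, 10 mm thick, along the carrier's y, 105 mm above its underside, 100 mm free length between the posts. Above the pots there is 53 mm of free room under the bar's centre.
- board: Round cork board lying fixed on the table, 200 mm across, 4 mm thick; origin at the centre of its underside.
- rest: Dark steel slanted rest, fixed, foot 150 (x) x 110 mm (y), origin mid underside. The housing's back lies on two rails 35 degrees from vertical, its lower end on two ledges, between cheeks 66 mm apart (5 mm free each side); a 24 mm middle gap, open at the front, lets the hook through. The scale goes in and out along its own x (off the rails) or z.
- rest_seat (a point): Where the scale's origin is when it sits in the rest: 185 mm above the table, 50 mm to the rest's -x. Seated, the scale's y is the rest's y, its z points 35 degrees from vertical towards the rest's -x, its x up and towards the rest's +x.
- silver_burner: tall silver incense burner, 80 mm wide, 150 mm high; stays where it is. Origin: centre of its underside
- clay_burner: terracotta incense burner, 76 mm wide, 143 mm high; stays where it is. Origin: centre of its underside
- blue_bottle: blue ceramic bottle, 64 mm wide, 150 mm high; stays where it is. Origin: centre of its underside
- mug: white mug, 80 mm wide, 85 mm high; stays where it is. Origin: centre of its underside
- tape_roll: yellow roll of tape lying flat, 100 mm wide, 45 mm high; stays where it is. Origin: centre of its underside
- bowl: blue bowl, 110 mm wide, 45 mm high; stays where it is. Origin: centre of its underside

How it is judged (in metres and radians):
On the way, in this order (a step that is already met when the one before it is completed fails the run):
1. the carrier hangs on the scale, clear of the table by 6 mm or more, still (height (world z) of carrier above 0.006 m and value of joint scale_hook above 0.015 m and contact force between carrier and scale above 2 N and linear speed of carrier below 0.06 m/s), for 0.8 s.
2. the carrier stands in the middle of the cork board and the hook is out from under its bar (horizontal distance between carrier and board below 0.035 m and height (world z) of carrier below 0.01 m and angle between carrier's own z axis and vertical below 0.06 rad and linear speed of carrier below 0.02 m/s and value of joint scale_hook below 0.008 m and distance between hook_seat and carrier_bar above 0.03 m and contact force between scale and carrier below 0.2 N), for 0.2 s.
At the end, for the whole second after the job is handed in: The carrier stands upright and at rest on the cork board, its centre within 35 mm of the board's; the scale sits back in its slanted rest (origin within 12 mm of rest_seat, leaning 29 to 41 degrees, its y within 8 degrees of the rest's), unloaded and at rest (horizontal distance between carrier and board below 0.035 m and height (world z) of carrier below 0.01 m and angle between carrier's own z axis and vertical below 0.06 rad and linear speed of each of carrier, scale below 0.02 m/s and distance between scale and rest_seat below 0.012 m and angle between the y axis of scale and the y axis of rest, either way round below 0.15 rad and angle between scale's own z axis and vertical between 0.5 and 0.72 rad and x of hook_seat in the frame of rest above 0 m and value of joint scale_hook below 0.008 m); the robot touches nothing.
It fails at once if the gripper or arm touches the carrier (contact force between any of the fingers, the arm and carrier above 1 N).
It fails at once if the carrier is dropped or jerked (faster than 0.45 m/s) (linear speed of carrier above 0.45 m/s).
It fails at once if the carrier is tipped over 30 degrees (angle between carrier's own z axis and vertical above 0.52 rad).
It fails at once if another thing on the table is shifted by more than 30 mm or tipped (distance of any of silver_burner, clay_burner, blue_bottle, mug, tape_roll, bowl from where it was at the start of the episode above 0.03 m or angle between any of silver_burner, clay_burner, blue_bottle, mug, tape_roll, bowl's own z axis and vertical above 0.35 rad).
It also fails if it takes over 72 s, if anything falls off the work surface, if the arm or the gripper's body presses on something with over 40 N, if the wrist force passes 120 N, or if a joint passes its speed limit or range.

## Robot

A 6-joint arm with a two-finger parallel gripper is mounted at the origin on the work surface. World frame = base frame: x ahead of the robot, y to its left, z up, the work surface at z = 0. Lengths are in m, angles in degrees, forces in N, time in s.
With the tool pointing down it reaches from about 0.3 to 0.75 m from the base axis. Payload 8.5 kg.
Tool frame: the origin (TCP) lies on the centre line of the jaws, within the pads' length; the fingertips stand 19 mm ahead of it and the grasp point (between the pads) is the TCP; z points along the fingers, x is the direction in which the jaws open and shut, and the axes are right-handed (so a half turn about z gives the same grasp; the last joint's range is limited). The gripper opens to 85 mm and grips with 20 to 120 N. Pads are 22 mm wide; open, the fingers measure 114 mm over their backs; the gripper's body (76 mm by 85 mm) begins 54 mm behind the grasp point. The pads swing forward as they close: fully open they stand 13 mm farther back than shut.
Start: joints at [50.861, 21.807, 74.336, -0, 83.858, -12.336], TCP at [0.248, 0.491, 0.25] pointing down, gripper open.
Joint ranges: [-178.18, 178.18], [-50.72, 133.34], [12.68, 142.11], [-81.47, 261.47], [9.98, 163.14], [-165.26, 165.26]. Speed limits (degrees/s): [136.94, 136.94, 180, 180, 180, 180].

## Interface

Orientations are given as a 3x3 rotation matrix whose columns are the frame's x, y, z axes.
In Python, from rig import env, cams, order gives the robot as it stands.
- The arm moves only by the tool step_arm, never from a script. Its argument "steps" is a list of rows, each an object with "xyz": the shift along the tool's x, y, z normalised to -1 to 1, where 1 is 0.04 m, a list of three; "turn": the turn, a rotation vector about the tool's x, y, z normalised to -1 to 1, where 1 is 0.08 rad, a list of three; "gripper": the gripper command: -1 is shut, 1 is fully open, values between are in proportion. A call has 1 to 20 rows; each row shifts and turns the commanded pose from where the row before left it, along the tool's axes as they then stand; what a row does not reach is not made up. A row lasts 1/12 s, in which the tool goes at most 41.7 mm and 7.16 degrees, less where a joint would pass 70% of its speed; a pose out of reach is approached as far as the arm can. A call with a number of a shift or a turn outside -1 to 1 is refused whole. A call with a gripper value outside its range is refused whole. The fingers move at their own pace and stop on an object; "squeeze" is the grip in N (left out, the last holds). Time passes only in rows, so rows that do not move let the fingers close. It gives the time, the measured TCP pose, the force and the opening at its end, in the units of the state.
- env.observe(): the state, without advancing time (a new reading comes with each control period).
- cams.get_image(name): name is "scene" or "side" or "wrist"; returns (picture, depth): 384x512x3 uint8, red, green, blue; 384x512 float32, m along the optical axis (not along the pixel's ray), 0 where there is no reading.
- cams.camera_info(name): a dict with "fx", "fy", "cx", "cy" (pixels), "extrinsics" (4x4, takes a point from camera to world coordinates). Camera axes: x right, y down, z forward; pixel columns grow to the right and rows downward; lengths in m; the calibration is good to about 2 mm. A picture is of the moment at which its call begins: read the wrist's pose just before it. camera_info takes no time and is no camera call; for the wrist camera it gives the pose at the moment of the call.
- order.close_job(): hands the job in, once; it reports no verdict.
The state is a dict: "time_s": time; "q": joint angles; "qvel": joint speeds; "joint_efforts": joint torques, N m; "position": TCP position; "tool_rot": TCP orientation; "ft_force": force on the tool from outside, world axes, zero at the start; "wrist_torque": the same for the moment, N m; "grip_width": finger opening in m.
Only numpy, scipy, OpenCV 4.12 (cv2) and the standard library are available. Lean on these libraries where they do the work, as an engineer would, in place of code of your own. Each camera call takes 0.05 s, during which the arm holds its last target. There are 200 camera calls.

## Working session

There is one attempt and no reset: what is moved stays moved. The work goes in short steps, Python scripts to look and compute and a tool call to move; the robot and the scene stay as the last step left them, time stands still between calls to the robot, and variables do not carry over. Pictures are saved under pics/ and viewed, about 8 in all and at most 12, crops included, and the job is handed in when it is done.

Besides the shell and the picture viewer there is one more tool, called after ">>>" as a command line: name --argument value ..., lists and objects as JSON in quotes. step_arm: Moves the arm, as the interface text tells. Scaled input: -1 to 1 covers 0.04 m each way for a shift and 0.08 rad each way for a turn. Its arguments: {"type":"object","properties":{"steps":{"type":"array"},"squeeze":{"type":"number"}},"required":["steps"]}

```bash
ls; mkdir -p pics; cat > h.py <<'E'
import numpy as np, cv2
from rig import env, cams, order
def snap(n,f):
    ci=cams.camera_info(n); im,d=cams.get_image(n)
    cv2.imwrite(f'pics/{f}.png',im[:,:,::-1]); np.savez(f'pics/{f}.npz',d=d,im=im,E=ci['extrinsics'],K=[ci[k] for k in('fx','fy','cx','cy')])
def load(f): return np.load(f'pics/{f}.npz')
def cloud(f):
    z=load(f); d=z['d'];fx,fy,cx,cy=z['K'];v,u=np.mgrid[:d.shape[0],:d.shape[1]]
    P=np.stack([(u-cx)/fx*d,(v-cy)/fy*d,d,np.ones_like(d)],-1)@z['E'].T
    P=P[...,:3]; P[d==0]=np.nan; return P,z['im']
E
python3 - <<'E'
from h import *
snap('scene','s0');snap('side','d0')
a=cv2.imread('pics/s0.png');b=cv2.imread('pics/d0.png')
for n in('scene','side'):
  i=cams.camera_info(n);print(n,np.round(i['extrinsics'],2).tolist(),i['fx'])
cv2.imwrite('pics/sd.png',cv2.resize(np.vstack([a,b]),None,fx=.78,fy=.78))
print(env.observe())
E
```

```text
pics
scene [[0.86, 0.38, -0.34, 0.98], [0.51, -0.63, 0.58, -0.77], [0.01, -0.68, -0.74, 0.98], [0.0, 0.0, 0.0, 1.0]] 357.46681556126015
side [[0.89, -0.34, 0.32, 0.23], [-0.46, -0.67, 0.58, -0.73], [0.02, -0.66, -0.75, 0.96], [0.0, 0.0, 0.0, 1.0]] 373.4070833294129
{'time_s': 0.1, 'q': array([ 5.08618248e+01,  2.18369385e+01,  7.43794101e+01, -3.74556586e-04,
        8.38579333e+01, -1.23357430e+01]), 'qvel': array([-0.06381062, -0.04918047, -0.18414841,  0.13024341,  0.02281737,
        0.00173097]), 'joint_efforts': array([ 3.86606072e-03, -4.49218547e+01, -2.31656545e+01, -2.20238312e-04,
        3.71416492e-03, -3.87390787e-05]), 'position': array([0.24785232, 0.49072041, 0.24978119]), 'tool_rot': array([[ 4.50914287e-01,  8.92566885e-01, -8.13276888e-04],
       [ 8.92566355e-01, -4.50914939e-01, -1.00967328e-03],
       [-1.26791964e-03, -2.70627479e-04, -9.99999160e-01]]), 'ft_force': array([ 0.08442715,  0.55118731, -0.2155523 ]), 'wrist_torque': array([-0.04087369,  0.00468834, -0.01942772]), 'grip_width': 0.08493142761423704}
```

View pics/s0.png

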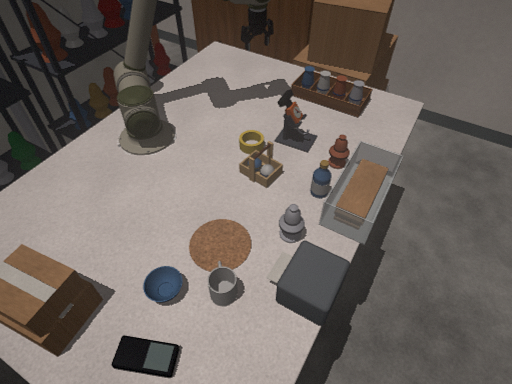

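View pics/d0.png

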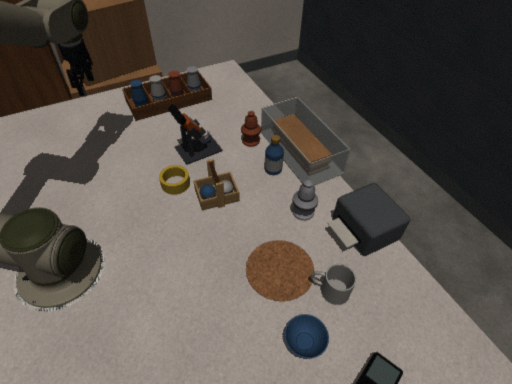

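```bash
python3 - <<'E'
from h import *
x0,x1,y0,y1,s=.25,.75,-.35,.40,1000
M=np.zeros((int((x1-x0)*s),int((y1-y0)*s),3),np.uint8);H=np.full(M.shape[:2],-1.)
for f in('s0','d0'):
    P,im=cloud(f);P=cv2.resize(P,None,fx=3,fy=3);im=cv2.resize(im,None,fx=3,fy=3)
    p=P.reshape(-1,3);c=im.reshape(-1,3)
    k=(p[:,0]>x0)&(p[:,0]<x1-.001)&(p[:,1]>y0)&(p[:,1]<y1-.001)&(p[:,2]<.3);p=p[k];c=c[k]
    o=np.argsort(p[:,2]);p=p[o];c=c[o]
    i=((x1-p[:,0])*s).astype(int).clip(0,M.shape[0]-1);j=((y1-p[:,1])*s).astype(int).clip(0,M.shape[1]-1)
    up=p[:,2]>H[i,j];M[i[up],j[up]]=c[up];H[i[up],j[up]]=p[up,2]
M=np.clip(M*1.6,0,255).astype(np.uint8)
M=np.ascontiguousarray(M[:,:,::-1])
for x in np.arange(.3,.75,.1):cv2.line(M,(0,int((x1-x)*s)),(M.shape[1],int((x1-x)*s)),(255,0,255),1)
for y in np.arange(-.3,.4,.1):cv2.line(M,(int((y1-y)*s),0),(int((y1-y)*s),M.shape[0]),(255,0,255),1)
cv2.imwrite('pics/top.png',M)
for f in('s0','d0'):
    P,im=cloud(f);hsv=cv2.cvtColor(im,cv2.COLOR_RGB2HSV).astype(int)
    k=(P[...,2]>-.01)&(P[...,2]<.012)&(hsv[...,0]<20)&(hsv[...,1]>80)&(abs(P[...,0]-.5)<.4)&(abs(P[...,1])<.35)
    k=cv2.morphologyEx(k.astype(np.uint8),cv2.MORPH_OPEN,np.ones((3,3)))
    n,l,st,_=cv2.connectedComponentsWithStats(k);b=1+st[1:,4].argmax();p=P[l==b];(c,r)=cv2.minEnclosingCircle(p[:,:2].astype(np.float32));print(f,'board',c,r,p.mean(0),st[b])
    k=(hsv[...,0]<16)&(hsv[...,1]>170)&(P[...,2]>.03)&(im[...,0]>90)
    P2=P[k];print(len(P2))
E
```

```text
s0 board (0.5614157319068909, -0.28325119614601135) 0.10114820301532745 [ 0.56424567 -0.27584354  0.00433156] [ 189  219   62   50 2192]
4
d0 board (0.56531822681427, -0.2815362811088562) 0.09942930936813354 [ 0.56216278 -0.27642962  0.00474623] [ 246  240   68   58 2807]
88
```

View pics/top.png

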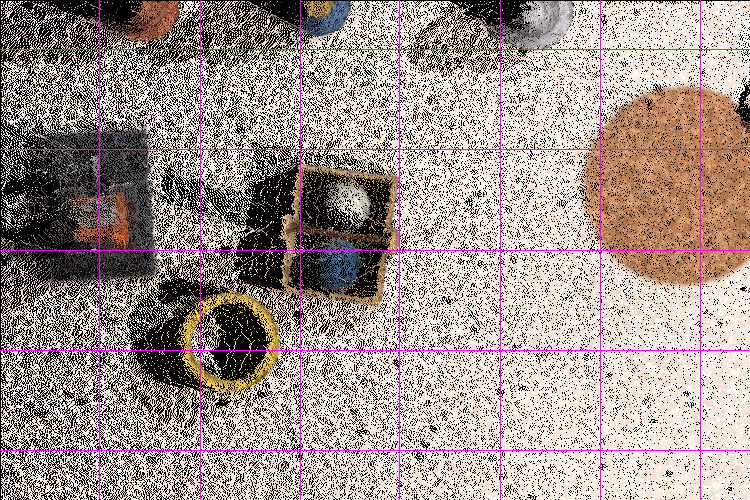

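```bash
python3 - <<'E'
from h import *
o=env.observe();i=cams.camera_info('wrist');E=np.array(i['extrinsics']);R=o['tool_rot']
print(np.round(R.T@(E[:3,3]-o['position']),3),np.round(R.T@E[:3,:3],3),i['fx'])
P,im=cloud('d0');Q,_=cloud('s0')
# rail/scale high points near rest
for n,c in(('d0',P),('s0',Q)):
  for nm,(cx,cy,r) in dict(rest=(.547,.303,.11),car=(.515,.059,.09)).items():
    k=(np.hypot(c[...,0]-cx,c[...,1]-cy)<r)
    for lo,hi in((.09,.12),(.165,.21)):
      p=c[k&(c[...,2]>lo)&(c[...,2]<hi)]
      if len(p):print(n,nm,lo,len(p),np.round(p.mean(0),3),np.round(p.min(0),3),np.round(p.max(0),3))
E
```

```text
[ 0.001 -0.068 -0.125] [[ 1.    -0.     0.001]
 [-0.     0.964  0.267]
 [-0.001 -0.267  0.964]] 316.88361899617234
d0 rest 0.09 174 [0.534 0.282 0.106] [0.497 0.26  0.09 ] [0.57  0.348 0.12 ]
d0 rest 0.165 190 [0.484 0.29  0.194] [0.469 0.253 0.165] [0.517 0.345 0.204]
d0 car 0.09 162 [0.515 0.057 0.107] [0.496 0.002 0.091] [0.535 0.119 0.118]
s0 rest 0.09 147 [0.542 0.283 0.107] [0.499 0.259 0.09 ] [0.568 0.345 0.12 ]
s0 rest 0.165 168 [0.491 0.289 0.19 ] [0.469 0.253 0.165] [0.519 0.338 0.204]
s0 car 0.09 129 [0.516 0.056 0.108] [0.496 0.001 0.091] [0.536 0.12  0.118]
```

```bash
python3 - <<'E'
from h import *
p=[];g=[];f=[];r=[]
for n in('d0','s0'):
    c,im=cloud(n);z=c[...,2]
    p.append(c[(np.hypot(c[...,0]-.515,c[...,1]-.058)<.075)&(z>.098)&(z<.125)])
    r.append(c[(np.hypot(c[...,0]-.515,c[...,1]-.058)<.1)&(z>.035)&(z<.048)])
    g.append(c[(np.hypot(c[...,0]-.49,c[...,1]-.30)<.08)&(z>.16)&(z<.22)])
    f.append(c[(abs(c[...,0]-.547)<.1)&(abs(c[...,1]-.303)<.09)&(z>.004)&(z<.02)&(im.max(-1)<90)])
for n,a in(('bar',p),('rim',r),('grip',g),('foot',f)):
    a=np.vstack(a).astype(np.float32);(v)=cv2.fitLine(a[:,:2],cv2.DIST_HUBER,0,.01,.01).ravel();print(n,len(a),'yaw of line',np.degrees(np.arctan2(v[1],v[0])),np.round(a.mean(0),3),cv2.minAreaRect(a[:,:2]),np.percentile(a[:,2],[5,95]))
E
```

```text
Traceback (most recent call last):
cv2.error: OpenCV(4.12.0) /io/opencv/modules/imgproc/src/convhull.cpp:143: error: (-215:Assertion failed) total >= 0 && (depth == CV_32F || depth == CV_32S) in function 'convexHull'
```

```bash
cat > fit.py <<'E'
from h import *
def fit(names,bar=(.515,.058),grip=(.49,.30),foot=(.547,.303)):
    p=[];g=[];f=[];r=[]
    for n in names:
        c,im=cloud(n);z=c[...,2]
        p.append(c[(np.hypot(c[...,0]-bar[0],c[...,1]-bar[1])<.075)&(z>.098)&(z<.125)])
        r.append(c[(np.hypot(c[...,0]-bar[0],c[...,1]-bar[1])<.1)&(z>.035)&(z<.048)])
        g.append(c[(np.hypot(c[...,0]-grip[0],c[...,1]-grip[1])<.08)&(z>.16)&(z<.22)])
        f.append(c[(abs(c[...,0]-foot[0])<.1)&(abs(c[...,1]-foot[1])<.09)&(z>.004)&(z<.02)&(im.max(-1)<90)])
    for n,a in(('bar',p),('rim',r),('grip',g),('foot',f)):
        a=np.ascontiguousarray(np.vstack(a).astype(np.float32))
        if len(a)<10: continue
        b=np.ascontiguousarray(a[:,:2]);v=cv2.fitLine(b,cv2.DIST_HUBER,0,.01,.01).ravel()
        print(n,len(a),'yaw',round(np.degrees(np.arctan2(v[1],v[0])),1),np.round(a.mean(0),3),[np.round(t,3) for t in cv2.minAreaRect(b)],np.percentile(a[:,2],[5,95]).round(3))
E
python3 -c "
from fit import *
fit(['s0','d0'])"
```

```text
bar 253 yaw 81.8 [0.516 0.058 0.11 ] [array([0.516, 0.06 ]), array([0.119, 0.025]), np.float64(82.029)] [0.102 0.116]
rim 882 yaw -9.7 [0.516 0.057 0.043] [array([0.515, 0.061]), array([0.119, 0.133]), np.float64(81.721)] [0.036 0.047]
grip 419 yaw -89.7 [0.491 0.291 0.188] [array([0.496, 0.3  ]), array([0.053, 0.093]), np.float64(3.504)] [0.162 0.202]
foot 1206 yaw 24.5 [0.547 0.295 0.009] [array([0.544, 0.306]), array([0.15 , 0.122]), np.float64(3.632)] [0.005 0.013]
```

```bash
cat > plan.py <<'E'
from h import *
from scipy.spatial.transform import Rotation as Ro
def tool(yaw,tilt=0):  # tool x = scale x, z=-scale z
    return (Ro.from_euler('z',yaw,degrees=True)*Ro.from_euler('y',-tilt,degrees=True)).as_matrix()@np.diag([1,-1,-1.])
def row(p0,R0,p1,R1,N=None,d=3):
    """identical row repeated N times taking pose0 to pose1"""
    p0,p1=map(np.asarray,(p0,p1));w=Ro.from_matrix(R0.T@R1).as_rotvec()
    if N is None: N=int(np.ceil(max(np.abs(w).max()/.078,np.linalg.norm(p1-p0)/.036,1)))
    while True:
        D=Ro.from_rotvec(w/N).as_matrix();A=sum(R0@np.linalg.matrix_power(D,k) for k in range(N))
        v=np.linalg.solve(A,p1-p0)/.04
        if np.abs(v).max()<=1: break
        N+=1
    print(N,'x',[float(t) for t in v.round(d)],[float(t) for t in (w/N/.08).round(d)])
def cur():
    o=env.observe();return o['position'],o['tool_rot']
E
python3 -c "
from plan import *
p,R=cur();T=tool(3.5,35);print(T)
g=np.array([.496,.301,.185]);row(p,R,g-.11*T[:,2],T)"
```

```text
[[ 8.17624161e-01  6.10485395e-02  5.72506601e-01]
 [ 5.00080360e-02 -9.98134798e-01  3.50160038e-02]
 [ 5.73576436e-01 -3.46944695e-18 -8.19152044e-01]]
13 x [0.079, 0.537, 0.002] [-0.305, 0.534, 0.97]
```

>>> step_arm --steps '[{"xyz": [0.079, 0.537, 0.002], "turn": [-0.305, 0.534, 0.97], "gripper": 1}, {"xyz": [0.079, 0.537, 0.002], "turn": [-0.305, 0.534, 0.97], "gripper": 1}, {"xyz": [0.079, 0.537, 0.002], "turn": [-0.305, 0.534, 0.97], "gripper": 1}, {"xyz": [0.079, 0.537, 0.002], "turn": [-0.305, 0.534, 0.97], "gripper": 1}, {"xyz": [0.079, 0.537, 0.002], "turn": [-0.305, 0.534, 0.97], "gripper": 1}, {"xyz": [0.079, 0.537, 0.002], "turn": [-0.305, 0.534, 0.97], "gripper": 1}, {"xyz": [0.079, 0.537, 0.002], "turn": [-0.305, 0.534, 0.97], "gripper": 1}, {"xyz": [0.079, 0.537, 0.002], "turn": [-0.305, 0.534, 0.97], "gripper": 1}, {"xyz": [0.079, 0.537, 0.002], "turn": [-0.305, 0.534, 0.97], "gripper": 1}, {"xyz": [0.079, 0.537, 0.002], "turn": [-0.305, 0.534, 0.97], "gripper": 1}, {"xyz": [0.079, 0.537, 0.002], "turn": [-0.305, 0.534, 0.97], "gripper": 1}, {"xyz": [0.079, 0.537, 0.002], "turn": [-0.305, 0.534, 0.97], "gripper": 1}, {"xyz": [0.079, 0.537, 0.002], "turn": [-0.305, 0.534, 0.97], "gripper": 1}, {"xyz": [0, 0, 0], "turn": [0, 0, 0], "gripper": 1}, {"xyz": [0, 0, 0], "turn": [0, 0, 0], "gripper": 1}]' --squeeze 60

```text
time_s: 1.35
position: [0.4327, 0.2969, 0.2753]
tool_rot: [[0.818, 0.061, 0.572], [0.049, -0.998, 0.036], [0.573, -0.001, -0.819]]
ft_force: [-0.9, 0.9, 0.1]
grip_width: 0.0854
```

```bash
python3 -c "
from plan import *
p,R=cur();T=tool(3.5,35);print(p,R.round(3),env.observe()['time_s'])
g=np.array([.496,.301,.185]);print((R.T@(g-p)).round(4));row(p,R,g,T)
snap('wrist','w1')
c,im=cloud('w1');q=(c-g)@T
k=(np.abs(q[...,0])<.025)&(np.abs(q[...,1])<.06)&(q[...,2]>-.03)&(q[...,2]<.012)
print(k.sum(),q[k].mean(0).round(4),np.percentile(q[k],[1,5,50,95,99],axis=0).round(4))
"
```

```text
[0.43267456 0.29691789 0.27532873] [[ 0.818  0.061  0.572]
 [ 0.049 -0.998  0.036]
 [ 0.573 -0.001 -0.819]] 1.35
[ 2.000e-04 -1.000e-04  1.104e-01]
4 x [0.001, -0.001, 0.69] [-0.002, 0.001, -0.002]
4328 [-0.0073 -0.0055 -0.0182] [[-0.0202 -0.0463 -0.0205]
 [-0.0188 -0.0436 -0.02  ]
 [-0.0072 -0.0067 -0.0187]
 [ 0.004   0.036  -0.0147]
 [ 0.0054  0.041  -0.0064]]
```

View pics/w1.png

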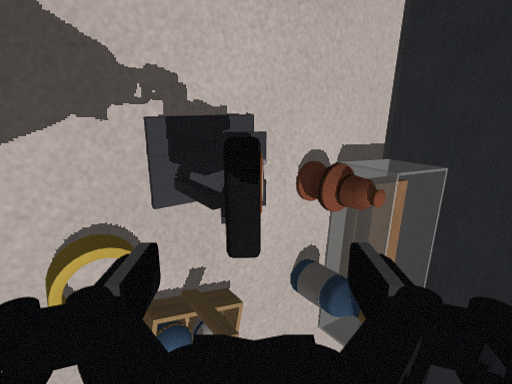

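```bash
python3 -c "
from plan import *
p,R=cur();T=tool(3.5,35)
g=np.array([.4867,.3032,.1855]);print((R.T@(g-p)).round(4));row(p,R,g-.03*T[:,2],T);row(g-.03*T[:,2],T,g,T,3)
"
```

```text
[-0.0073 -0.0023  0.1047]
3 x [-0.061, -0.019, 0.623] [-0.005, 0.0, 0.0]
3 x [0.0, -0.0, 0.25] [0.0, 0.0, 0.0]
```

>>> step_arm --steps '[{"xyz": [-0.061, -0.019, 0.623], "turn": [0, 0, 0], "gripper": 1}, {"xyz": [-0.061, -0.019, 0.623], "turn": [0, 0, 0], "gripper": 1}, {"xyz": [-0.061, -0.019, 0.623], "turn": [0, 0, 0], "gripper": 1}, {"xyz": [0, 0, 0.25], "turn": [0, 0, 0], "gripper": 1}, {"xyz": [0, 0, 0.25], "turn": [0, 0, 0], "gripper": 1}, {"xyz": [0, 0, 0.25], "turn": [0, 0, 0], "gripper": 1}, {"xyz": [0, 0, 0], "turn": [0, 0, 0], "gripper": 0}, {"xyz": [0, 0, 0], "turn": [0, 0, 0], "gripper": -0.2}, {"xyz": [0, 0, 0], "turn": [0, 0, 0], "gripper": -0.3}, {"xyz": [0, 0, 0], "turn": [0, 0, 0], "gripper": -0.4}, {"xyz": [0, 0, 0], "turn": [0, 0, 0], "gripper": -0.5}, {"xyz": [0, 0, 0], "turn": [0, 0, 0], "gripper": -0.7}, {"xyz": [0, 0, 0], "turn": [0, 0, 0], "gripper": -1}, {"xyz": [0, 0, 0], "turn": [0, 0, 0], "gripper": -1}, {"xyz": [0, 0, 0], "turn": [0, 0, 0], "gripper": -1}]' --squeeze 60

```text
time_s: 2.65
position: [0.4863, 0.3031, 0.1861]
tool_rot: [[0.817, 0.061, 0.573], [0.049, -0.998, 0.036], [0.575, -0.002, -0.818]]
ft_force: [-5.8, -0.4, 5.1]
grip_width: 0.0252
```

```bash
python3 -c "
from plan import *
print(env.observe())"
```

```text
{'time_s': 2.65, 'q': array([ 25.20881088,  19.53142824,  98.32123571, -24.03220343,
        31.2671781 ,  38.95951372]), 'qvel': array([-0.08018019,  0.08407033,  0.06391845,  0.09616997,  0.00776663,
       -0.09550188]), 'joint_efforts': array([ -1.74777277, -36.02479935, -20.19456446,  -0.69792314,
        -1.72501635,   0.05423853]), 'position': array([0.48625944, 0.3030566 , 0.18612951]), 'tool_rot': array([[ 0.81699362,  0.0610125 ,  0.57340989],
       [ 0.04905644, -0.99813582,  0.03630905],
       [ 0.57455626, -0.00153482, -0.81846365]]), 'ft_force': array([-5.76461481, -0.42938093,  5.14758296]), 'wrist_torque': array([-0.06669016,  0.65074958,  0.07789866]), 'grip_width': 0.025244065577232733}
```

```bash
python3 -c "
from plan import *
p,R=cur();T=tool(-8)
q=p-.13*R[:,2];print(q);A=np.array([.4714,.0663,.330]);row(q,R,A,T)
"
```

```text
[0.41171615 0.29833642 0.29252978]
8 x [0.24, 0.719, -0.049] [-0.098, -0.953, 0.303]
```

>>> step_arm --steps '[{"xyz": [0, 0, -0.1], "turn": [0, 0, 0], "gripper": -1}, {"xyz": [0, 0, -0.2], "turn": [0, 0, 0], "gripper": -1}, {"xyz": [0, 0, -0.3], "turn": [0, 0, 0], "gripper": -1}, {"xyz": [0, 0, -0.4], "turn": [0, 0, 0], "gripper": -1}, {"xyz": [0, 0, -0.5], "turn": [0, 0, 0], "gripper": -1}, {"xyz": [0, 0, -0.5], "turn": [0, 0, 0], "gripper": -1}, {"xyz": [0, 0, -0.5], "turn": [0, 0, 0], "gripper": -1}, {"xyz": [0, 0, -0.4], "turn": [0, 0, 0], "gripper": -1}, {"xyz": [0, 0, -0.35], "turn": [0, 0, 0], "gripper": -1}, {"xyz": [0, 0, 0], "turn": [0, 0, 0], "gripper": -1}]' --squeeze 80

```text
time_s: 3.48
position: [0.411, 0.2985, 0.295]
tool_rot: [[0.815, 0.062, 0.576], [0.048, -0.998, 0.039], [0.577, -0.004, -0.817]]
ft_force: [0.6, 0.3, -0.3]
grip_width: 0.0249
```

```bash
python3 -c "
from plan import *
p,R=cur();T=tool(-8)
A=np.array([.4714,.0663,.330]);row(p,R,A,T,12)
"
```

```text
12 x [0.162, 0.479, -0.029] [-0.068, -0.638, 0.202]
```

>>> step_arm --steps '[{"xyz": [0.162, 0.479, -0.029], "turn": [-0.068, -0.638, 0.202], "gripper": -1}, {"xyz": [0.162, 0.479, -0.029], "turn": [-0.068, -0.638, 0.202], "gripper": -1}, {"xyz": [0.162, 0.479, -0.029], "turn": [-0.068, -0.638, 0.202], "gripper": -1}, {"xyz": [0.162, 0.479, -0.029], "turn": [-0.068, -0.638, 0.202], "gripper": -1}, {"xyz": [0.162, 0.479, -0.029], "turn": [-0.068, -0.638, 0.202], "gripper": -1}, {"xyz": [0.162, 0.479, -0.029], "turn": [-0.068, -0.638, 0.202], "gripper": -1}, {"xyz": [0.162, 0.479, -0.029], "turn": [-0.068, -0.638, 0.202], "gripper": -1}, {"xyz": [0.162, 0.479, -0.029], "turn": [-0.068, -0.638, 0.202], "gripper": -1}, {"xyz": [0.162, 0.479, -0.029], "turn": [-0.068, -0.638, 0.202], "gripper": -1}, {"xyz": [0.162, 0.479, -0.029], "turn": [-0.068, -0.638, 0.202], "gripper": -1}, {"xyz": [0.162, 0.479, -0.029], "turn": [-0.068, -0.638, 0.202], "gripper": -1}, {"xyz": [0.162, 0.479, -0.029], "turn": [-0.068, -0.638, 0.202], "gripper": -1}, {"xyz": [0, 0, 0], "turn": [0, 0, 0], "gripper": -1}, {"xyz": [0, 0, 0], "turn": [0, 0, 0], "gripper": -1}]'

```text
time_s: 4.65
position: [0.4732, 0.0653, 0.3268]
tool_rot: [[0.99, -0.142, -0.004], [-0.142, -0.99, -0.002], [-0.003, 0.003, -1.0]]
ft_force: [1.0, 0.5, -2.5]
grip_width: 0.0251
```

```bash
python3 -c "
from plan import *
snap('side','d2');snap('scene','s2')
a=cv2.imread('pics/d2.png');b=cv2.imread('pics/s2.png')
a=cv2.resize(a[90:240,140:290],None,fx=3.5,fy=3.5,interpolation=2)[:, :];b=cv2.resize(b[60:210,190:340],None,fx=3.5,fy=3.5,interpolation=2)
cv2.imwrite('pics/c2.png',cv2.resize(np.hstack([a,b]),(800,400)))
print(env.observe()['position'],env.observe()['ft_force'])
p,R=cur();S=R@np.diag([1,-1,-1.])
for n in('d2','s2'):
  c,im=cloud(n);q=(c-p)@S
  k=(np.hypot(q[...,0],q[...,1])<.05)&(q[...,2]<-.02)&(q[...,2]>-.2)
  for lo,hi in((-.1,-.04),(-.135,-.108),(-.19,-.14)):
    m=q[k&(q[...,2]>lo)&(q[...,2]<hi)]
    if len(m):print(n,lo,len(m),m.min(0).round(3),m.max(0).round(3),m.mean(0).round(4))
"
```

```text
[0.47245333 0.06645343 0.32721243] [ 0.31601379  0.57964406 -2.53213078]
d2 -0.1 219 [-0.016 -0.034 -0.1  ] [ 0.016  0.02  -0.04 ] [-0.003  -0.025  -0.0689]
d2 -0.135 14 [-0.024 -0.007 -0.135] [-0.011  0.    -0.12 ] [-0.0178 -0.0051 -0.1285]
d2 -0.19 53 [-0.026 -0.008 -0.173] [ 0.021 -0.    -0.142] [-0.0041 -0.0046 -0.1613]
s2 -0.1 249 [-0.016 -0.035 -0.1  ] [ 0.017  0.022 -0.04 ] [ 0.0077 -0.0159 -0.069 ]
s2 -0.135 4 [-0.025 -0.008 -0.133] [-0.003 -0.005 -0.122] [-0.016  -0.0064 -0.1289]
s2 -0.19 36 [-0.026 -0.009 -0.173] [ 0.02  0.   -0.14] [-0.0075 -0.0049 -0.1606]
```

View pics/c2.png

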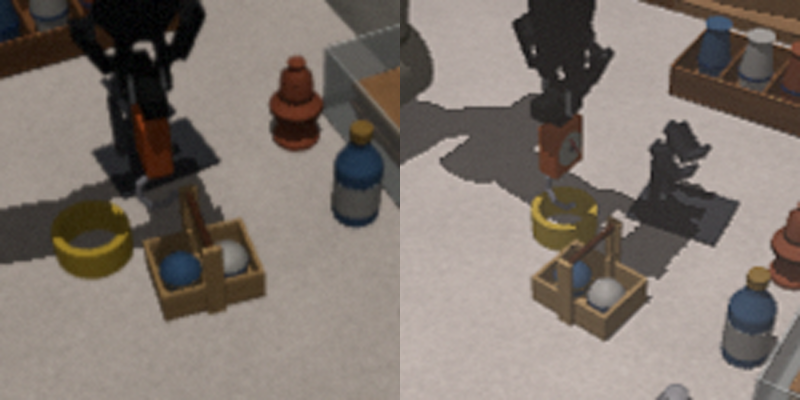

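>>> step_arm --steps '[{"xyz": [0, 0, 0.2], "turn": [0, 0, 0], "gripper": -1}, {"xyz": [0, 0, 0.4], "turn": [0, 0, 0], "gripper": -1}, {"xyz": [0, 0, 0.4], "turn": [0, 0, 0], "gripper": -1}, {"xyz": [0, 0, 0.4], "turn": [0, 0, 0], "gripper": -1}, {"xyz": [0, 0, 0.375], "turn": [0, 0, 0], "gripper": -1}, {"xyz": [0, 0, 0.2], "turn": [0, 0, 0], "gripper": -1}, {"xyz": [0, 0, 0.1], "turn": [0, 0, 0], "gripper": -1}, {"xyz": [0, 0, 0], "turn": [0, 0, 0], "gripper": -1}, {"xyz": [0, 0, 0], "turn": [0, 0, 0], "gripper": -1}]'

```text
time_s: 5.5
position: [0.4727, 0.066, 0.245]
tool_rot: [[0.99, -0.14, -0.002], [-0.14, -0.99, -0.002], [-0.002, 0.003, -1.0]]
ft_force: [0.2, 1.0, -2.0]
grip_width: 0.0248
```

```bash
python3 -c "
from plan import *
snap('side','d3');snap('scene','s3')
a=cv2.imread('pics/d3.png');b=cv2.imread('pics/s3.png')
cv2.imwrite('pics/c3.png',np.hstack([cv2.resize(a[130:230,160:260],(400,400),interpolation=2),cv2.resize(b[110:210,210:310],(400,400),interpolation=2)]))
p,R=cur();print(p,env.observe()['ft_force']);S=R@np.diag([1,-1,-1.])
bar=np.array([.515,.060,.105]);print('bar in TCP frame',(bar-p)@S)
for n in('d3','s3'):
  c,im=cloud(n);q=(c-p)@S;z=c[...,2]
  k=(abs(q[...,0])<.032)&(abs(q[...,1])<.02)&(q[...,2]<-.115)&(q[...,2]>-.18)
  m=q[k];print(n,len(m),m.min(0).round(3),m.max(0).round(3))
  k=(abs(q[...,0]-.045)<.012)&(abs(q[...,1])<.04)&(z>.095)&(z<.13);m=q[k];print('bar',len(m),m.min(0).round(3),m.max(0).round(3),m.mean(0).round(4))
"
```

```text
[0.4728426  0.06586026 0.24524189] [ 0.68910258 -0.06554514 -2.38458293]
bar in TCP frame [ 0.0427117  0.000474  -0.1401958]
d3 60 [-0.026 -0.008 -0.172] [ 0.02   0.002 -0.122]
bar 56 [ 0.038 -0.04  -0.14 ] [ 0.048  0.039 -0.131] [ 0.043  -0.0006 -0.1354]
s3 38 [-0.028 -0.01  -0.175] [ 0.02   0.001 -0.132]
bar 51 [ 0.038 -0.04  -0.144] [ 0.048  0.038 -0.132] [ 0.0437 -0.0004 -0.1369]
```

View pics/c3.png

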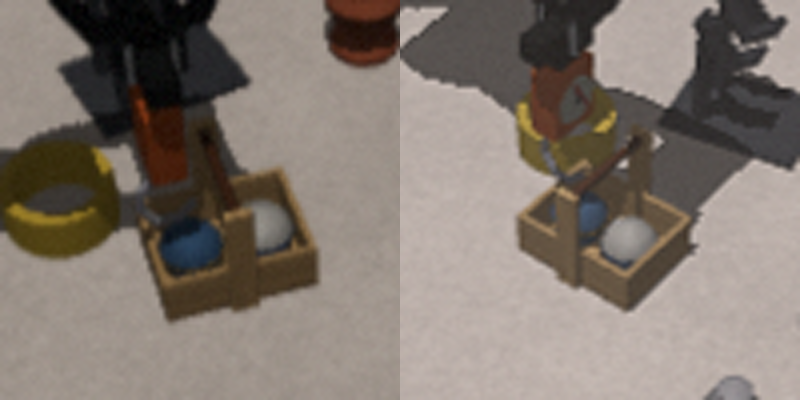

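>>> step_arm --steps '[{"xyz": [0.1, -0.05, 0], "turn": [0, 0, 0], "gripper": -1}, {"xyz": [0.2, -0.06, 0], "turn": [0, 0, 0], "gripper": -1}, {"xyz": [0.25, 0, 0], "turn": [0, 0, 0], "gripper": -1}, {"xyz": [0.25, 0, 0], "turn": [0, 0, 0], "gripper": -1}, {"xyz": [0.2, 0, 0], "turn": [0, 0, 0], "gripper": -1}, {"xyz": [0.15, 0, 0], "turn": [0, 0, 0], "gripper": -1}, {"xyz": [0, 0, 0], "turn": [0, 0, 0], "gripper": -1}, {"xyz": [0, 0, 0], "turn": [0, 0, 0], "gripper": -1}]'

```text
time_s: 6.27
position: [0.5189, 0.0636, 0.244]
tool_rot: [[0.99, -0.14, -0.004], [-0.14, -0.99, -0.002], [-0.003, 0.003, -1.0]]
ft_force: [0.1, -0.3, -2.0]
grip_width: 0.0249
```

>>> step_arm --steps '[{"xyz": [0, 0, -0.1], "turn": [0, 0, 0], "gripper": -1}, {"xyz": [0, 0, -0.15], "turn": [0, 0, 0], "gripper": -1}, {"xyz": [0, 0, -0.15], "turn": [0, 0, 0], "gripper": -1}, {"xyz": [0, 0, -0.1], "turn": [0, 0, 0], "gripper": -1}, {"xyz": [0, 0, -0.1], "turn": [0, 0, 0], "gripper": -1}, {"xyz": [0, 0, -0.1], "turn": [0, 0, 0], "gripper": -1}, {"xyz": [0, 0, -0.1], "turn": [0, 0, 0], "gripper": -1}, {"xyz": [0, 0, -0.1], "turn": [0, 0, 0], "gripper": -1}, {"xyz": [0, 0, 0], "turn": [0, 0, 0], "gripper": -1}, {"xyz": [0, 0, 0], "turn": [0, 0, 0], "gripper": -1}]'

```text
time_s: 7.1
position: [0.5188, 0.0638, 0.2803]
tool_rot: [[0.99, -0.14, -0.003], [-0.14, -0.99, -0.002], [-0.003, 0.003, -1.0]]
ft_force: [1.1, -0.0, -4.4]
grip_width: 0.0247
```

>>> step_arm --steps '[{"xyz": [0, 0, -0.1], "turn": [0, 0, 0], "gripper": -1}, {"xyz": [0, 0, -0.1], "turn": [0, 0, 0], "gripper": -1}, {"xyz": [0, 0, -0.1], "turn": [0, 0, 0], "gripper": -1}, {"xyz": [0, 0, -0.1], "turn": [0, 0, 0], "gripper": -1}, {"xyz": [0, 0, -0.1], "turn": [0, 0, 0], "gripper": -1}, {"xyz": [0, 0, -0.1], "turn": [0, 0, 0], "gripper": -1}, {"xyz": [0, 0, -0.1], "turn": [0, 0, 0], "gripper": -1}, {"xyz": [0, 0, -0.1], "turn": [0, 0, 0], "gripper": -1}, {"xyz": [0, 0, -0.1], "turn": [0, 0, 0], "gripper": -1}, {"xyz": [0, 0, -0.1], "turn": [0, 0, 0], "gripper": -1}, {"xyz": [0, 0, -0.1], "turn": [0, 0, 0], "gripper": -1}, {"xyz": [0, 0, -0.05], "turn": [0, 0, 0], "gripper": -1}, {"xyz": [0, 0, 0], "turn": [0, 0, 0], "gripper": -1}, {"xyz": [0, 0, 0], "turn": [0, 0, 0], "gripper": -1}, {"xyz": [0, 0, 0], "turn": [0, 0, 0], "gripper": -1}, {"xyz": [0, 0, 0], "turn": [0, 0, 0], "gripper": -1}]'

```text
time_s: 8.43
position: [0.5189, 0.0639, 0.3261]
tool_rot: [[0.99, -0.14, -0.004], [-0.14, -0.99, -0.002], [-0.003, 0.003, -1.0]]
ft_force: [0.5, 0.5, -6.3]
grip_width: 0.0248
```

```bash
cat > car.py <<'E'
from plan import *
def carrier(tag,guess):
    snap('side','d'+tag);snap('scene','s'+tag);o=env.observe();print(o['time_s'],o['position'].round(4),o['ft_force'].round(2))
    for n in('d'+tag,'s'+tag):
        c,im=cloud(n);k=(np.hypot(c[...,0]-guess[0],c[...,1]-guess[1])<.095)&(c[...,2]>.03)
        m=c[k];hist=np.histogram(m[:,2],np.arange(.03,.17,.008));
        wood=(im[...,0].astype(int)-im[...,2]>25)&k;w=np.ascontiguousarray(c[wood].astype(np.float32))
        w2=w[w[:,2]<w[:,2].min()+.045]
        top=np.percentile(w[:,2],99.5)
        print(n,hist[0],'top',top.round(3),[np.round(t,3) for t in cv2.minAreaRect(np.ascontiguousarray(w2[:,:2]))])
E
python3 -c "
from car import *
carrier('4',(.515,.06))
a=cv2.imread('pics/d4.png');b=cv2.imread('pics/s4.png')
cv2.imwrite('pics/c4.png',np.hstack([cv2.resize(a[110:230,150:270],(400,400),interpolation=2),cv2.resize(b[90:210,200:320],(400,400),interpolation=2)]))"
```

```text
8.5333 [0.5189 0.0639 0.3262] [ 0.15  0.04 -6.97]
d4 [ 31  90 108 143 185 259 330  27  20  16  16  17  22  46  91  21   5] top 0.292 [array([0.515, 0.058]), array([0.113, 0.131]), np.float64(81.118)]
s4 [ 18 100 103 111 146 216 236  31  18  18  21  21  17  45  84  13   3] top 0.533 [array([0.513, 0.058]), array([0.115, 0.132]), np.float64(81.316)]
```

View pics/c4.png

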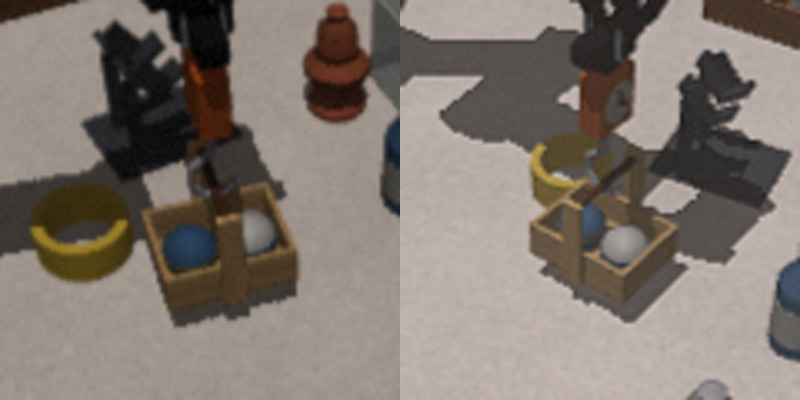

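>>> step_arm --steps '[{"xyz": [0, 0, 0], "turn": [0, 0, 0], "gripper": -1}, {"xyz": [0, 0, 0], "turn": [0, 0, 0], "gripper": -1}, {"xyz": [0, 0, 0], "turn": [0, 0, 0], "gripper": -1}, {"xyz": [0, 0, 0], "turn": [0, 0, 0], "gripper": -1}, {"xyz": [0, 0, 0], "turn": [0, 0, 0], "gripper": -1}, {"xyz": [0, 0, 0], "turn": [0, 0, 0], "gripper": -1}, {"xyz": [0, 0, 0], "turn": [0, 0, 0], "gripper": -1}, {"xyz": [0, 0, 0], "turn": [0, 0, 0], "gripper": -1}, {"xyz": [0, 0, 0], "turn": [0, 0, 0], "gripper": -1}, {"xyz": [0, 0, 0], "turn": [0, 0, 0], "gripper": -1}, {"xyz": [0, 0, 0], "turn": [0, 0, 0], "gripper": -1}, {"xyz": [0, 0, 0], "turn": [0, 0, 0], "gripper": -1}, {"xyz": [0, 0, 0], "turn": [0, 0, 0], "gripper": -1}, {"xyz": [0, 0, 0], "turn": [0, 0, 0], "gripper": -1}, {"xyz": [0, 0, 0], "turn": [0, 0, 0], "gripper": -1}, {"xyz": [0, 0, 0], "turn": [0, 0, 0], "gripper": -1}, {"xyz": [0, 0, 0], "turn": [0, 0, 0], "gripper": -1}]'

```text
time_s: 9.95
position: [0.519, 0.0639, 0.3263]
tool_rot: [[0.99, -0.14, -0.003], [-0.14, -0.99, -0.002], [-0.003, 0.003, -1.0]]
ft_force: [-0.5, -0.0, -6.2]
grip_width: 0.0251
```

```bash
python3 -c "
from car import *
for n in('d0','s0'):
  c,im=cloud(n);z=c[...,2]
  for nm,x,y in(('mug',.65,-.40),('silver',.73,-.14),('bowl',.45,-.42)):
    m=c[(np.hypot(c[...,0]-x,c[...,1]-y)<.09)&(z>.02)&(z<.2)]
    if len(m):print(n,nm,len(m),m.min(0).round(3),m.max(0).round(3),m.mean(0).round(3))
  m=c[(np.hypot(c[...,0]-.63,c[...,1]+.36)<.06)&(z>.02)];print('near mug',len(m),m[m[:,1].argmax()] if len(m) else '')
o=env.observe();print(o['ft_force'])
p,R=cur();d=R.T@np.array([.046,-.338,.008]);print(d/.04)
"
```

```text
d0 mug 932 [ 0.615 -0.454  0.02 ] [ 0.707 -0.357  0.09 ] [ 0.662 -0.41   0.057]
d0 silver 612 [ 0.7   -0.172  0.02 ] [ 0.778 -0.096  0.151] [ 0.729 -0.145  0.089]
d0 bowl 280 [ 0.462 -0.507  0.02 ] [ 0.536 -0.438  0.049] [ 0.497 -0.46   0.035]
near mug 332 [ 0.61732507 -0.35666305  0.03611423]
s0 mug 705 [ 0.622 -0.456  0.02 ] [ 0.707 -0.364  0.088] [ 0.666 -0.415  0.059]
s0 silver 584 [ 0.698 -0.174  0.02 ] [ 0.779 -0.098  0.151] [ 0.744 -0.147  0.092]
s0 bowl 314 [ 0.461 -0.508  0.02 ] [ 0.534 -0.439  0.048] [ 0.489 -0.467  0.034]
near mug 316 [ 0.62392187 -0.36360424  0.0681349 ]
[-0.47923545 -0.0305752  -6.15114906]
[ 2.32251619  8.20591291 -0.18415155]
```

>>> step_arm --steps '[{"xyz": [0.013, 0.05, -0.01], "turn": [0, 0, 0], "gripper": -1}, {"xyz": [0.027, 0.1, -0.01], "turn": [0, 0, 0], "gripper": -1}, {"xyz": [0.04, 0.15, -0.01], "turn": [0, 0, 0], "gripper": -1}, {"xyz": [0.054, 0.2, -0.01], "turn": [0, 0, 0], "gripper": -1}, {"xyz": [0.068, 0.25, -0.01], "turn": [0, 0, 0], "gripper": -1}, {"xyz": [0.081, 0.3, -0.01], "turn": [0, 0, 0], "gripper": -1}, {"xyz": [0.081, 0.3, -0.01], "turn": [0, 0, 0], "gripper": -1}, {"xyz": [0.081, 0.3, -0.01], "turn": [0, 0, 0], "gripper": -1}, {"xyz": [0.081, 0.3, -0.01], "turn": [0, 0, 0], "gripper": -1}, {"xyz": [0.081, 0.3, -0.01], "turn": [0, 0, 0], "gripper": -1}, {"xyz": [0.081, 0.3, 0], "turn": [0, 0, 0], "gripper": -1}, {"xyz": [0.081, 0.3, 0], "turn": [0, 0, 0], "gripper": -1}, {"xyz": [0.081, 0.3, 0], "turn": [0, 0, 0], "gripper": -1}, {"xyz": [0.081, 0.3, 0], "turn": [0, 0, 0], "gripper": -1}, {"xyz": [0.081, 0.3, 0], "turn": [0, 0, 0], "gripper": -1}, {"xyz": [0.081, 0.3, 0], "turn": [0, 0, 0], "gripper": -1}, {"xyz": [0.081, 0.3, 0], "turn": [0, 0, 0], "gripper": -1}, {"xyz": [0.081, 0.3, 0], "turn": [0, 0, 0], "gripper": -1}, {"xyz": [0.081, 0.3, 0], "turn": [0, 0, 0], "gripper": -1}, {"xyz": [0.081, 0.3, 0], "turn": [0, 0, 0], "gripper": -1}]'

```text
time_s: 11.62
position: [0.5458, -0.1532, 0.3307]
tool_rot: [[0.99, -0.14, -0.003], [-0.14, -0.99, -0.002], [-0.003, 0.003, -1.0]]
ft_force: [0.1, -1.1, -5.8]
grip_width: 0.0246
```

>>> step_arm --steps '[{"xyz": [0.081, 0.3, 0], "turn": [0, 0, 0], "gripper": -1}, {"xyz": [0.081, 0.3, 0], "turn": [0, 0, 0], "gripper": -1}, {"xyz": [0.081, 0.3, 0], "turn": [0, 0, 0], "gripper": -1}, {"xyz": [0.081, 0.3, 0], "turn": [0, 0, 0], "gripper": -1}, {"xyz": [0.081, 0.3, 0], "turn": [0, 0, 0], "gripper": -1}, {"xyz": [0.081, 0.3, 0], "turn": [0, 0, 0], "gripper": -1}, {"xyz": [0.068, 0.25, 0], "turn": [0, 0, 0], "gripper": -1}, {"xyz": [0.054, 0.2, 0], "turn": [0, 0, 0], "gripper": -1}, {"xyz": [0.04, 0.15, 0], "turn": [0, 0, 0], "gripper": -1}, {"xyz": [0.03, 0.1, 0], "turn": [0, 0, 0], "gripper": -1}, {"xyz": [0.02, 0.07, 0], "turn": [0, 0, 0], "gripper": -1}, {"xyz": [0.01, 0.05, 0], "turn": [0, 0, 0], "gripper": -1}, {"xyz": [0, 0.04, 0], "turn": [0, 0, 0], "gripper": -1}, {"xyz": [0, 0, 0], "turn": [0, 0, 0], "gripper": -1}, {"xyz": [0, 0, 0], "turn": [0, 0, 0], "gripper": -1}, {"xyz": [0, 0, 0], "turn": [0, 0, 0], "gripper": -1}, {"xyz": [0, 0, 0], "turn": [0, 0, 0], "gripper": -1}, {"xyz": [0, 0, 0], "turn": [0, 0, 0], "gripper": -1}, {"xyz": [0, 0, 0], "turn": [0, 0, 0], "gripper": -1}]'

```text
time_s: 13.2
position: [0.5588, -0.2612, 0.331]
tool_rot: [[0.99, -0.14, -0.003], [-0.14, -0.99, -0.002], [-0.003, 0.003, -1.0]]
ft_force: [1.4, 0.6, -5.8]
grip_width: 0.0244
```

```bash
python3 -c "
from car import *
carrier('5',(.555,-.27))
a=cv2.imread('pics/d5.png');b=cv2.imread('pics/s5.png')
cv2.imwrite('pics/c5.png',np.hstack([cv2.resize(a[180:340,220:380],(400,400),interpolation=2),cv2.resize(b[150:310,150:310],(400,400),interpolation=2)]))"
```

```text
13.3 [ 0.5588 -0.2613  0.331 ] [-0.03 -0.36 -5.57]
d5 [  1 134 227 147 170 258 451 288  21  26  22  21  26  37 127  92   6] top 0.616 [array([ 0.555, -0.266]), array([0.11 , 0.131]), np.float64(82.728)]
s5 [  0 143 152 111 153 221 414 171  20  22  22  18  18  31 117  69   6] top 0.297 [array([ 0.554, -0.267]), array([0.11 , 0.134]), np.float64(81.73)]
```

View pics/c5.png

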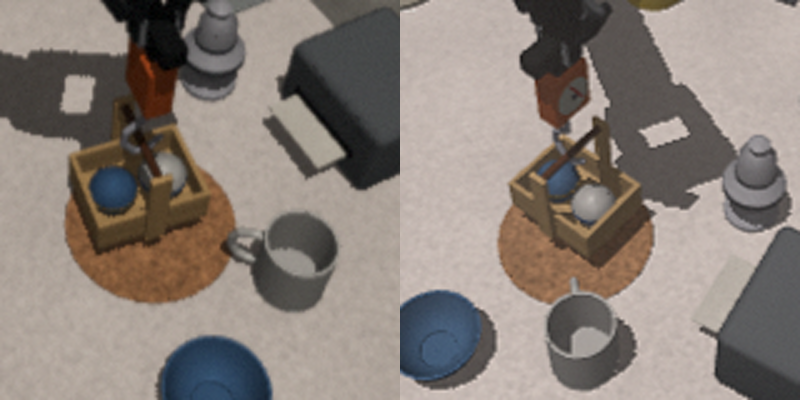

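>>> step_arm --steps '[{"xyz": [0.04, 0.05, 0.1], "turn": [0, 0, 0], "gripper": -1}, {"xyz": [0.04, 0.05, 0.15], "turn": [0, 0, 0], "gripper": -1}, {"xyz": [0, 0, 0.15], "turn": [0, 0, 0], "gripper": -1}, {"xyz": [0, 0, 0.15], "turn": [0, 0, 0], "gripper": -1}, {"xyz": [0, 0, 0.1], "turn": [0, 0, 0], "gripper": -1}, {"xyz": [0, 0, 0.06], "turn": [0, 0, 0], "gripper": -1}, {"xyz": [0, 0, 0.06], "turn": [0, 0, 0], "gripper": -1}, {"xyz": [0, 0, 0.06], "turn": [0, 0, 0], "gripper": -1}, {"xyz": [0, 0, 0.06], "turn": [0, 0, 0], "gripper": -1}, {"xyz": [0, 0, 0.06], "turn": [0, 0, 0], "gripper": -1}, {"xyz": [0, 0, 0.06], "turn": [0, 0, 0], "gripper": -1}, {"xyz": [0, 0, 0.06], "turn": [0, 0, 0], "gripper": -1}, {"xyz": [0, 0, 0.06], "turn": [0, 0, 0], "gripper": -1}, {"xyz": [0, 0, 0.06], "turn": [0, 0, 0], "gripper": -1}, {"xyz": [0, 0, 0.06], "turn": [0, 0, 0], "gripper": -1}, {"xyz": [0, 0, 0.1], "turn": [0, 0, 0], "gripper": -1}, {"xyz": [0, 0, 0.1], "turn": [0, 0, 0], "gripper": -1}, {"xyz": [0, 0, 0.1], "turn": [0, 0, 0], "gripper": -1}, {"xyz": [0, 0, 0], "turn": [0, 0, 0], "gripper": -1}, {"xyz": [0, 0, 0], "turn": [0, 0, 0], "gripper": -1}]'

```text
time_s: 14.97
position: [0.5612, -0.2659, 0.2689]
tool_rot: [[0.99, -0.14, -0.003], [-0.14, -0.99, -0.002], [-0.003, 0.003, -1.0]]
ft_force: [-0.0, -0.0, -1.2]
grip_width: 0.0251
```

```bash
python3 -c "
from car import *
carrier('6',(.558,-.27))
p,R=cur();S=R@np.diag([1,-1,-1.])
for n in('d6','s6'):
  c,im=cloud(n);q=(c-p)@S;w=(im[...,0].astype(int)-im[...,2]>12)
  k=(abs(q[...,0])<.03)&(abs(q[...,1])<.045)&(abs(q[...,1])>.015)&(q[...,2]<-.11)&(q[...,2]>-.165);m=q[k]
  print('bar',len(m),m.min(0).round(3),m.max(0).round(3),m.mean(0).round(4))
  k=(abs(q[...,0])<.032)&(abs(q[...,1])<.012)&(q[...,2]<-.115)&(q[...,2]>-.2);m=q[k];print('hook',len(m),m.min(0).round(3),m.max(0).round(3))
"
```

```text
15.0667 [ 0.5613 -0.2659  0.2692] [ 0.14 -0.51 -1.76]
d6 [198 273 496  78  22  21  24  19  27  47 132  38   6   9  10   0   0] top 0.554 [array([ 0.558, -0.269]), array([0.116, 0.132]), np.float64(82.487)]
s6 [167 254 395  53  16  23  21  15  24  39 129  26   0   0   0   0   0] top 0.235 [array([ 0.557, -0.27 ]), array([0.113, 0.132]), np.float64(83.202)]
bar 61 [-0.007 -0.045 -0.161] [ 0.003  0.044 -0.151] [-0.0031 -0.0072 -0.1556]
hook 98 [-0.027 -0.011 -0.173] [ 0.02   0.012 -0.12 ]
bar 67 [-0.008 -0.044 -0.163] [ 0.003  0.045 -0.151] [-0.0018 -0.0006 -0.1565]
hook 49 [-0.022 -0.011 -0.171] [ 0.02   0.01  -0.151]
```

>>> step_arm --steps '[{"xyz": [0, 0, 0.12], "turn": [0, 0, 0], "gripper": -1}, {"xyz": [0, 0, 0.12], "turn": [0, 0, 0], "gripper": -1}, {"xyz": [0, 0, 0.12], "turn": [0, 0, 0], "gripper": -1}, {"xyz": [0, 0, 0.1], "turn": [0, 0, 0], "gripper": -1}, {"xyz": [0, 0, 0], "turn": [0, 0, 0], "gripper": -1}, {"xyz": [0, 0, 0], "turn": [0, 0, 0], "gripper": -1}]'

```text
time_s: 15.57
position: [0.5611, -0.2658, 0.2502]
tool_rot: [[0.99, -0.14, -0.004], [-0.14, -0.99, -0.002], [-0.003, 0.002, -1.0]]
ft_force: [0.4, -0.2, -1.9]
grip_width: 0.025
```

>>> step_arm --steps '[{"xyz": [-0.1, 0, 0], "turn": [0, 0, 0], "gripper": -1}, {"xyz": [-0.15, 0, 0], "turn": [0, 0, 0], "gripper": -1}, {"xyz": [-0.15, 0, 0], "turn": [0, 0, 0], "gripper": -1}, {"xyz": [-0.15, 0, 0], "turn": [0, 0, 0], "gripper": -1}, {"xyz": [-0.15, 0, 0], "turn": [0, 0, 0], "gripper": -1}, {"xyz": [-0.2, 0, 0], "turn": [0, 0, 0], "gripper": -1}, {"xyz": [-0.2, 0, 0], "turn": [0, 0, 0], "gripper": -1}, {"xyz": [-0.15, 0, 0], "turn": [0, 0, 0], "gripper": -1}, {"xyz": [-0.1, 0, 0], "turn": [0, 0, 0], "gripper": -1}, {"xyz": [0, 0, 0], "turn": [0, 0, 0], "gripper": -1}, {"xyz": [0, 0, 0], "turn": [0, 0, 0], "gripper": -1}, {"xyz": [0, 0, 0], "turn": [0, 0, 0], "gripper": -1}, {"xyz": [0, 0, 0], "turn": [0, 0, 0], "gripper": -1}]'

```text
time_s: 16.65
position: [0.5079, -0.2584, 0.2506]
tool_rot: [[0.99, -0.14, -0.003], [-0.14, -0.99, -0.002], [-0.003, 0.003, -1.0]]
ft_force: [0.1, 0.6, -1.4]
grip_width: 0.0244
```

```bash
python3 -c "
from car import *
carrier('7',(.558,-.27))
p,R=cur()
up=p+[0,0,.12];G=np.array([.4863,.3031,.1861]);T=np.array([[.81699362,.0610125,.57340989],[.04905644,-.99813582,.03630905],[.57455626,-.00153482,-.81846365]])
B=G-.13*T[:,2]; print(B)
mid=np.array([.411,.2985,.37]);row(up,R,mid,R@np.eye(3));row(mid,R,B,T)
"
```

```text
16.75 [ 0.5079 -0.2583  0.2506] [-0.44 -0.87 -2.71]
d7 [174 265 461  72  18  21  41  32  21  32 131  36   6   0   9  28  32] top 0.537 [array([ 0.558, -0.271]), array([0.111, 0.131]), np.float64(82.258)]
s7 [164 248 417  49  18  21  38  31  27  31 106  31   0   0  11  30  29] top 0.218 [array([ 0.558, -0.271]), array([0.114, 0.132]), np.float64(80.384)]
[0.41175671 0.29837982 0.29250027]
16 x [-0.272, -0.84, -0.001] [0.0, 0.0, 0.0]
8 x [-0.062, 0.005, 0.238] [0.102, 0.958, -0.303]
```

>>> step_arm --steps '[{"xyz": [0, 0, -0.2], "turn": [0, 0, 0], "gripper": -1}, {"xyz": [0, 0, -0.4], "turn": [0, 0, 0], "gripper": -1}, {"xyz": [0, 0, -0.6], "turn": [0, 0, 0], "gripper": -1}, {"xyz": [0, 0, -0.6], "turn": [0, 0, 0], "gripper": -1}, {"xyz": [0, 0, -0.6], "turn": [0, 0, 0], "gripper": -1}, {"xyz": [0, 0, -0.4], "turn": [0, 0, 0], "gripper": -1}, {"xyz": [0, 0, -0.2], "turn": [0, 0, 0], "gripper": -1}, {"xyz": [0, 0, 0], "turn": [0, 0, 0], "gripper": -1}]'

```text
time_s: 17.42
position: [0.5083, -0.2582, 0.3726]
tool_rot: [[0.99, -0.14, -0.0], [-0.14, -0.99, -0.005], [0.0, 0.005, -1.0]]
ft_force: [-0.3, 0.4, -2.7]
grip_width: 0.0252
```

```bash
python3 -c "
from car import *
p,R=cur();print(p)
G=np.array([.4863,.3031,.1861]);T=np.array([[.81699362,.0610125,.57340989],[.04905644,-.99813582,.03630905],[.57455626,-.00153482,-.81846365]])
C=G-.17*T[:,2]; mid=C+[0,0,.045];print(C,mid);row(p,R,mid,R,20);row(mid,R,C,T,10)
"
```

```text
[ 0.50829143 -0.25815972  0.37263021]
[0.38882032 0.29692746 0.32523882] [0.38882032 0.29692746 0.37023882]
20 x [-0.245, -0.666, -0.0] [0.0, 0.0, 0.0]
10 x [-0.031, 0.002, 0.11] [0.085, 0.762, -0.242]
```

>>> step_arm --steps '[{"xyz": [-0.12, -0.333, 0], "turn": [0, 0, 0], "gripper": -1}, {"xyz": [-0.245, -0.666, 0], "turn": [0, 0, 0], "gripper": -1}, {"xyz": [-0.26, -0.7, 0], "turn": [0, 0, 0], "gripper": -1}, {"xyz": [-0.26, -0.7, 0], "turn": [0, 0, 0], "gripper": -1}, {"xyz": [-0.26, -0.7, 0], "turn": [0, 0, 0], "gripper": -1}, {"xyz": [-0.26, -0.7, 0], "turn": [0, 0, 0], "gripper": -1}, {"xyz": [-0.26, -0.7, 0], "turn": [0, 0, 0], "gripper": -1}, {"xyz": [-0.26, -0.7, 0], "turn": [0, 0, 0], "gripper": -1}, {"xyz": [-0.26, -0.7, 0], "turn": [0, 0, 0], "gripper": -1}, {"xyz": [-0.26, -0.7, 0], "turn": [0, 0, 0], "gripper": -1}, {"xyz": [-0.26, -0.7, 0], "turn": [0, 0, 0], "gripper": -1}, {"xyz": [-0.26, -0.7, 0], "turn": [0, 0, 0], "gripper": -1}, {"xyz": [-0.26, -0.7, 0], "turn": [0, 0, 0], "gripper": -1}, {"xyz": [-0.26, -0.7, 0], "turn": [0, 0, 0], "gripper": -1}, {"xyz": [-0.26, -0.7, 0], "turn": [0, 0, 0], "gripper": -1}, {"xyz": [-0.26, -0.7, 0], "turn": [0, 0, 0], "gripper": -1}, {"xyz": [-0.26, -0.7, 0], "turn": [0, 0, 0], "gripper": -1}, {"xyz": [-0.245, -0.666, 0], "turn": [0, 0, 0], "gripper": -1}, {"xyz": [-0.245, -0.666, 0], "turn": [0, 0, 0], "gripper": -1}, {"xyz": [-0.145, -0.49, 0], "turn": [0, 0, 0], "gripper": -1}]'

```text
time_s: 19.08
position: [0.3875, 0.2989, 0.3686]
tool_rot: [[0.99, -0.139, -0.005], [-0.139, -0.99, -0.003], [-0.005, 0.004, -1.0]]
ft_force: [0.4, 0.5, -3.1]
grip_width: 0.0248
```

>>> step_arm --steps '[{"xyz": [0, 0, 0], "turn": [0, 0, 0], "gripper": -1}, {"xyz": [-0.031, 0.002, 0.11], "turn": [0.085, 0.762, -0.242], "gripper": -1}, {"xyz": [-0.031, 0.002, 0.11], "turn": [0.085, 0.762, -0.242], "gripper": -1}, {"xyz": [-0.031, 0.002, 0.11], "turn": [0.085, 0.762, -0.242], "gripper": -1}, {"xyz": [-0.031, 0.002, 0.11], "turn": [0.085, 0.762, -0.242], "gripper": -1}, {"xyz": [-0.031, 0.002, 0.11], "turn": [0.085, 0.762, -0.242], "gripper": -1}, {"xyz": [-0.031, 0.002, 0.11], "turn": [0.085, 0.762, -0.242], "gripper": -1}, {"xyz": [-0.031, 0.002, 0.11], "turn": [0.085, 0.762, -0.242], "gripper": -1}, {"xyz": [-0.031, 0.002, 0.11], "turn": [0.085, 0.762, -0.242], "gripper": -1}, {"xyz": [-0.031, 0.002, 0.11], "turn": [0.085, 0.762, -0.242], "gripper": -1}, {"xyz": [-0.031, 0.002, 0.11], "turn": [0.085, 0.762, -0.242], "gripper": -1}, {"xyz": [0, 0, 0], "turn": [0, 0, 0], "gripper": -1}, {"xyz": [0, 0, 0], "turn": [0, 0, 0], "gripper": -1}]'

```text
time_s: 20.17
position: [0.3879, 0.2967, 0.3238]
tool_rot: [[0.821, 0.061, 0.568], [0.048, -0.998, 0.037], [0.569, -0.003, -0.822]]
ft_force: [0.3, 0.5, -1.8]
grip_width: 0.0248
```

```bash
python3 -c "
from car import *
p,R=cur();print(p,R.round(3))
G=np.array([.4863,.3031,.1861]);T=np.array([[.81699362,.0610125,.57340989],[.04905644,-.99813582,.03630905],[.57455626,-.00153482,-.81846365]])
C=G-.13*T[:,2];row(p,R,C,T,3);row(C,T,G,T,10);print(((p-G)@T).round(4))
"
```

```text
[0.387939   0.29669807 0.32379338] [[ 0.821  0.061  0.568]
 [ 0.048 -0.998  0.037]
 [ 0.569 -0.003 -0.822]]
3 x [0.014, -0.001, 0.328] [-0.005, 0.028, -0.005]
10 x [-0.0, -0.0, 0.325] [-0.0, 0.0, -0.0]
[-0.0016  0.0002 -0.1693]
```

>>> step_arm --steps '[{"xyz": [0.025, 0, 0.328], "turn": [-0.005, 0.028, -0.005], "gripper": -1}, {"xyz": [0.025, 0, 0.328], "turn": [-0.005, 0.028, -0.005], "gripper": -1}, {"xyz": [0.025, 0, 0.328], "turn": [-0.005, 0.028, -0.005], "gripper": -1}, {"xyz": [0, 0, 0.25], "turn": [0, 0, 0], "gripper": -1}, {"xyz": [0, 0, 0.25], "turn": [0, 0, 0], "gripper": -1}, {"xyz": [0, 0, 0.25], "turn": [0, 0, 0], "gripper": -1}, {"xyz": [0, 0, 0.25], "turn": [0, 0, 0], "gripper": -1}, {"xyz": [0, 0, 0.25], "turn": [0, 0, 0], "gripper": -1}, {"xyz": [0, 0, 0], "turn": [0, 0, 0], "gripper": -1}]'

```text
time_s: 20.92
position: [0.4429, 0.3004, 0.2516]
tool_rot: [[0.816, 0.061, 0.574], [0.049, -0.998, 0.036], [0.576, -0.002, -0.818]]
ft_force: [-0.7, -0.7, -2.5]
grip_width: 0.025
```

>>> step_arm --steps '[{"xyz": [0, 0, 0.25], "turn": [0, 0, 0], "gripper": -1}, {"xyz": [0, 0, 0.25], "turn": [0, 0, 0], "gripper": -1}, {"xyz": [0, 0, 0.25], "turn": [0, 0, 0], "gripper": -1}, {"xyz": [0, 0, 0.2], "turn": [0, 0, 0], "gripper": -1}, {"xyz": [0, 0, 0], "turn": [0, 0, 0], "gripper": -1}, {"xyz": [0, 0, 0], "turn": [0, 0, 0], "gripper": -1}]'

```text
time_s: 21.42
position: [0.4644, 0.302, 0.2219]
tool_rot: [[0.815, 0.061, 0.576], [0.049, -0.998, 0.037], [0.577, -0.002, -0.817]]
ft_force: [0.2, -0.3, -1.4]
grip_width: 0.0252
```

```bash
python3 -c "
from car import *
p,R=cur();o=env.observe()
G=np.array([.4863,.3031,.1861]);T=np.array([[.81699362,.0610125,.57340989],[.04905644,-.99813582,.03630905],[.57455626,-.00153482,-.81846365]])
row(p,R,G,T,6);print(((p-G)@T).round(4),o['ft_force']@T,o['wrist_torque'])
snap('side','d8');snap('scene','s8')
a=cv2.imread('pics/d8.png');b=cv2.imread('pics/s8.png')
cv2.imwrite('pics/c8.png',np.hstack([cv2.resize(a[70:190,130:250],(400,400),interpolation=2),cv2.resize(b[60:180,230:350],(400,400),interpolation=2)]))"
```

```text
6 x [-0.011, 0.001, 0.175] [-0.001, -0.006, -0.001]
[ 0.0027 -0.0003 -0.0419] [-0.60727344  0.36144278  1.24801062] [-0.00415191  0.52330997 -0.04173127]
```

View pics/c8.png

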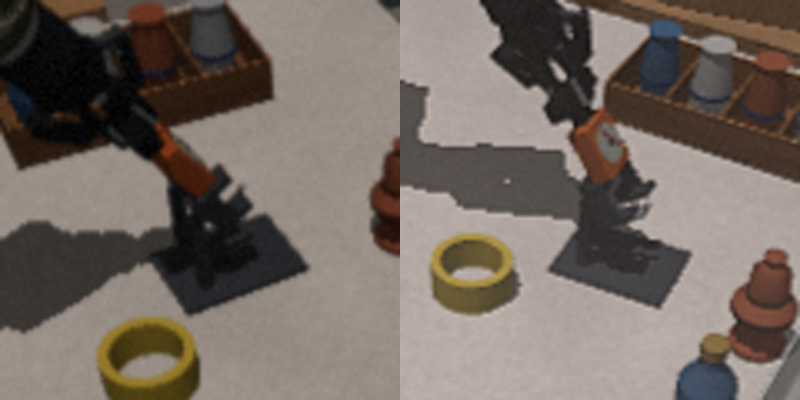

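>>> step_arm --steps '[{"xyz": [0, 0, 0.2], "turn": [0, 0, 0], "gripper": -1}, {"xyz": [0, 0, 0.2], "turn": [0, 0, 0], "gripper": -1}, {"xyz": [0, 0, 0.2], "turn": [0, 0, 0], "gripper": -1}, {"xyz": [0, 0, 0.15], "turn": [0, 0, 0], "gripper": -1}, {"xyz": [-0.02, 0, 0.1], "turn": [0, 0, 0], "gripper": -1}, {"xyz": [-0.02, 0, 0.1], "turn": [0, 0, 0], "gripper": -1}, {"xyz": [0, 0, 0], "turn": [0, 0, 0], "gripper": -1}, {"xyz": [0, 0, 0], "turn": [0, 0, 0], "gripper": -1}]'

```text
time_s: 22.18
position: [0.4849, 0.3034, 0.1903]
tool_rot: [[0.815, 0.061, 0.576], [0.049, -0.998, 0.037], [0.577, -0.002, -0.816]]
ft_force: [0.1, 0.7, -1.7]
grip_width: 0.0252
```

```bash
cat > st.py <<'E'
from car import *
p,R=cur();o=env.observe()
G=np.array([.4863,.3031,.1861]);T=np.array([[.81699362,.0610125,.57340989],[.04905644,-.99813582,.03630905],[.57455626,-.00153482,-.81846365]])
print(o['time_s'],((p-G)@T).round(4),(o['ft_force']@T).round(2),o['wrist_torque'].round(2),o['grip_width'])
E
python3 st.py
```

```text
22.1833 [ 0.0013 -0.0004 -0.0042] [-0.85 -0.73  1.48] [-0.02  0.5  -0.02] 0.025162185727145087
```

Push the last 4 mm in small rows, watching the force.

>>> step_arm --steps '[{"xyz": [-0.015, 0, 0.04], "turn": [0, 0, 0], "gripper": -1}, {"xyz": [-0.015, 0, 0.04], "turn": [0, 0, 0], "gripper": -1}, {"xyz": [0, 0, 0], "turn": [0, 0, 0], "gripper": -1}, {"xyz": [0, 0, 0], "turn": [0, 0, 0], "gripper": -1}]'

```text
time_s: 22.52
position: [0.4857, 0.3036, 0.1872]
tool_rot: [[0.815, 0.062, 0.576], [0.049, -0.998, 0.038], [0.578, -0.003, -0.816]]
ft_force: [0.2, -0.1, -1.8]
grip_width: 0.0248
```

```bash
python3 st.py
```

```text
22.5167 [ 0.0002 -0.0005 -0.0013] [-0.88  0.07  1.53] [-0.05  0.56 -0.04] 0.024809463255384624
```

>>> step_arm --steps '[{"xyz": [0, 0, 0.03], "turn": [0, 0, 0], "gripper": -1}, {"xyz": [-0.01, 0, 0.02], "turn": [0, 0, 0], "gripper": -1}, {"xyz": [0, 0, 0], "turn": [0, 0, 0], "gripper": -1}, {"xyz": [0, 0, 0], "turn": [0, 0, 0], "gripper": -1}]'

```text
time_s: 22.85
position: [0.4864, 0.3038, 0.1862]
tool_rot: [[0.814, 0.062, 0.577], [0.049, -0.998, 0.038], [0.579, -0.003, -0.816]]
ft_force: [-7.5, -0.7, 5.7]
grip_width: 0.0252
```

```bash
python3 st.py
```

```text
22.85 [ 0.0002 -0.0007 -0.    ] [-2.9   0.28 -9.06] [-0.21  0.62 -0.1 ] 0.025160317569443532
```

>>> step_arm --steps '[{"xyz": [0, 0, 0], "turn": [0, 0, 0], "gripper": -0.3}, {"xyz": [0, 0, 0], "turn": [0, 0, 0], "gripper": 0}, {"xyz": [0, 0, 0], "turn": [0, 0, 0], "gripper": 0.4}, {"xyz": [0, 0, 0], "turn": [0, 0, 0], "gripper": 0.8}, {"xyz": [0, 0, 0], "turn": [0, 0, 0], "gripper": 0.8}, {"xyz": [0, 0, 0], "turn": [0, 0, 0], "gripper": 0.8}, {"xyz": [0, 0, 0], "turn": [0, 0, 0], "gripper": 0.8}, {"xyz": [0, 0, -0.2], "turn": [0, 0, 0], "gripper": 0.8}, {"xyz": [0, 0, -0.4], "turn": [0, 0, 0], "gripper": 0.8}, {"xyz": [0, 0, -0.5], "turn": [0, 0, 0], "gripper": 0.8}, {"xyz": [0, 0, -0.6], "turn": [0, 0, 0], "gripper": 0.8}, {"xyz": [0, 0, -0.6], "turn": [0, 0, 0], "gripper": 0.8}, {"xyz": [0, 0, -0.6], "turn": [0, 0, 0], "gripper": 0.8}, {"xyz": [0, 0, -0.3], "turn": [0, 0, 0], "gripper": 0.8}, {"xyz": [0, 0, 0], "turn": [0, 0, 0], "gripper": 0.8}, {"xyz": [0, 0, 0], "turn": [0, 0, 0], "gripper": 0.8}]'

```text
time_s: 24.18
position: [0.4125, 0.2988, 0.2903]
tool_rot: [[0.814, 0.062, 0.577], [0.049, -0.998, 0.039], [0.579, -0.003, -0.816]]
ft_force: [-0.3, 0.3, -0.5]
grip_width: 0.0768
```

```bash
python3 -c "
from car import *
carrier('9',(.558,-.271));snap('wrist','w9')
g=np.array([.4867,.3032,.1855]);T=tool(3.5,35)
for f in('w1','w9'):
  c,im=cloud(f);q=(c-g)@T
  k=(np.abs(q[...,0])<.025)&(np.abs(q[...,1])<.06)&(q[...,2]>-.03)&(q[...,2]<.012)
  print(k.sum(),q[k].mean(0).round(4),np.percentile(q[k],[1,50,99],axis=0).round(4).tolist())
a=load('d9')['im'][60:340,130:400][:,:,::-1];cv2.imwrite('pics/c9.png',cv2.resize(a,(580,600),interpolation=2))
for n in('0','9'):
  for s in 'ds':
    c,im=cloud(s+n);z=c[...,2];print(s+n,[np.median(c[(np.hypot(c[...,0]-x,c[...,1]-y)<.065)&(z>.025)&(z<.2)],0).round(3).tolist() for x,y in((.48,.16),(.66,-.41),(.738,-.135))])
"
```

```text
24.2833 [0.4129 0.2986 0.2889] [0.03 0.44 0.27]
d9 [186 298 540  76  20  24  23  21  23  31 146  34   0   0   0   0   0] top 0.121 [array([ 0.558, -0.269]), array([0.115, 0.131]), np.float64(82.008)]
s9 [165 258 419  51  18  22  17  20  17  33 115  24   0   0   0   0   0] top 0.121 [array([ 0.556, -0.271]), array([0.113, 0.133]), np.float64(81.395)]
4328 [-0.0001 -0.0027 -0.0126] [[-0.013, -0.0436, -0.0149], [0.0, -0.0039, -0.0131], [0.0126, 0.0438, -0.0008]]
3560 [-0.0003 -0.0034 -0.0126] [[-0.0129, -0.0445, -0.0148], [-0.0004, -0.0043, -0.0131], [0.0124, 0.0421, -0.0012]]
d0 [[0.472, 0.116, 0.045], [0.66, -0.411, 0.062], [0.728, -0.147, 0.083]]
s0 [[0.457, 0.127, 0.044], [0.666, -0.414, 0.063], [0.746, -0.149, 0.084]]
d9 [[0.442, 0.162, 0.044], [0.661, -0.41, 0.062], [0.727, -0.146, 0.084]]
s9 [[0.444, 0.152, 0.042], [0.666, -0.414, 0.062], [0.746, -0.149, 0.084]]
```

View pics/c9.png

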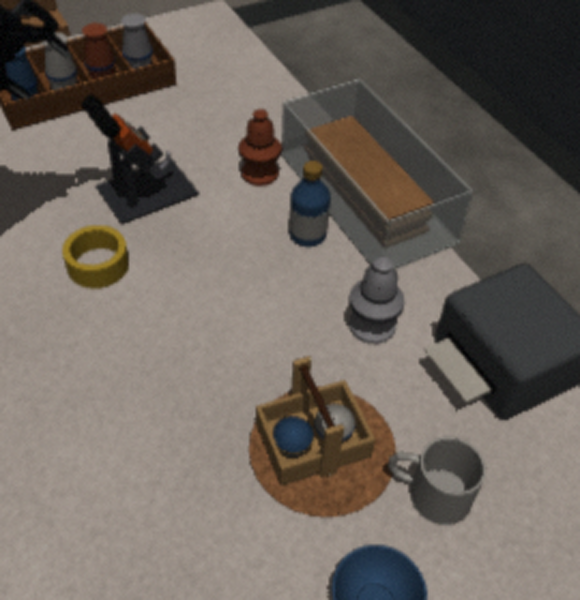

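```bash
python3 -c "
from h import *
print(order.close_job())"
```

```text
the job is handed in; nothing more can be done
None
```

I finished the whole sequence and handed the job in at about 24 s of the 72 s allowed; no verdict was reported.

**What was done:** I took the scale out of its rest by the grip and hooked it under the carrier's bar. I lifted the carrier about 35 mm and held it still for about 1.5 s. From the wrist force the carrier weighs roughly 0.4–0.47 kg; I did not read the dial. I then set it on the cork board, backed the hook out and put the scale back in its rest.

**Last checks:**
- **Carrier:** it stands flat on the board, its centre about 12 mm from the board's centre (limit 35 mm). I left that offset on purpose to keep clear of the mug handle.
- **Scale:** its grip is within about 1 mm of where it was before I took it. I did not measure its lean separately, but it went back in at the angle it was gripped.
- **Robot:** the gripper is open, about 125 mm back from the scale, and reads almost no force.
- **Other things:** the mug and silver burner did not move. The rest look undisturbed in the last picture, where the bowl is partly out of frame. My before-and-after numbers for the tape roll disagreed because the carrier stood inside the measuring window at first, so I judged that one by eye.

One early disagreement: the rest's foot put the seat about 10 mm further forward than the close-up of the grip did. I used the grip measurement for the grasp and the measured grasp pose for the return.

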